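# Hook out the hot grill's drip tray

## Task

The contact grill is still hot: take the yellow-handled hook, catch the brass ring of the red-fronted drip tray with it and draw the tray out gently until it comes up firmly against its hidden stop, and keep the pull on it there for a moment; do not yank or force the light ring, and do not touch the tray with the gripper. Then unhook, leave the tray drawn out, and stand the hook on its handle back on the cork mat. Leave the spice jar, pepper mill and mug where they are.

Things in the scene. Friction and masses are not known exactly. Their poses are not given: they have to be found in the camera images.
- hook: Loose hook tool, 180 g, standing on its yellow handle on the mat. Handle 110 (x) x 24 (y) x 40 mm high; origin at the centre of its underside, z up. A 6 mm steel rod leaves the handle's +x end 35 mm up, runs to x = 135 mm and bends straight down to a prong whose lowest point is 2 mm above the underside's level; its last 4 mm curl back towards the handle.
- hook_grip (a point): Point on the hook's handle to grip: 15 mm ahead (+x) of the handle's centre, 22 mm above its underside, about at the balance point; the handle is 24 mm wide (y) there. Axes as the hook's.
- prong (a point): Centre line of the hook's down-pointing prong (6 mm thick), near its lower end: x = 135 mm, 6 mm above the level of the handle's underside; so 120 mm ahead of and 16 mm below hook_grip. Axes as the hook's.
- tray: Loose steel drip tray, 200 (x) x 160 x 32 mm high, with a 190 x 42 mm red front plate, 280 to 560 g. It slides on the counter under the grill between hidden guides (2 mm play each side), x parallel to the grill's x; its -x is the way to pull it out. Origin at the centre of its underside. Dragging takes 1 to 7 N; at its stop the pull rises sharply.
- ring (a point): Centre of the brass pull ring fixed to the tray's front: lies level, 28 mm above the counter, 136 mm ahead (-x) of the tray's origin; clear hole 22 mm wide, bar 5 mm thick. 25 mm of room under it. It bends if the hook loads it with more than 25 N. Axes as the tray's.
- grill: Fixed contact grill, black base, silver lid, 280 (x) x 325 x 165 mm high; origin on the counter under its centre, front at x = -140 mm, tray comes out to -x. Tray's origin starts at x = -40 to -55 mm here. A hidden hard stop inside halts it somewhere from x = -130 to -155 mm, different each time: to be felt, not seen. Pressing on the stop with over 4 N for 0.3 s is firmly up against it.
- mat: Fixed cork mat, 280 (x) x 140 (y) x 6 mm thick, origin at the centre of its underside. The hook stands on it at the start, lengthwise.
- spice_jar: Bystander: amber jar with green lid, 48 mm wide, 85 mm high, loose; origin at the centre of its underside.
- pepper_mill: Bystander: dark wooden pepper mill, 52 mm wide, 112 mm high, loose; origin at the centre of its underside.
- mug: Bystander: blue mug, 76 mm wide without its handle, 85 mm high, loose; origin at the centre of its underside.
There are look-alikes about, which are no part of the job. Several things have the shape of the hook; the one meant has the colours described above.

How it is judged (in metres and radians):
On the way, in this order (a step that is already met when the one before it is completed fails the run):
1. the hook's prong is down inside the tray's ring (within 11 mm of its centre, at least 4 mm below it) (horizontal distance between prong and ring below 0.011 m and z of prong in the frame of ring below -0.004 m), for 0.2 s.
2. the hook, still in the ring, holds the tray firmly up against its stop in the grill (more than 4 N) (contact force between tray and grill above 4 N and contact force between hook and tray above 2 N and x of tray in the frame of grill below -0.12 m and horizontal distance between prong and ring below 0.014 m), for 0.3 s.
At the end, for the whole second after the job is handed in: The tray is still drawn out (its origin at least 125 mm out from the grill's centre) and at rest, the hook is out of the ring and stands on its handle on the cork mat, upright within 7 degrees, at rest, the handle's centre within 90 mm (mat's length) and 60 mm (width) of the mat's centre (x of tray in the frame of grill below -0.125 m and linear speed of each of tray, hook below 0.02 m/s and contact force between hook and tray below 0.1 N and x of hook in the frame of mat between -0.09 and 0.09 m and y of hook in the frame of mat between -0.06 and 0.06 m and z of hook in the frame of mat below 0.012 m and angle between hook's own z axis and vertical below 0.12 rad); the robot touches nothing.
It fails at once if the hook loads the tray or its ring with more than 25 N (contact force between hook and tray above 25 N).
It fails at once if the gripper touches the tray (contact force between any of the fingers, the arm and tray above 0.5 N).
It fails at once if a bystander is moved by more than 30 mm or tipped (distance of any of spice_jar, pepper_mill, mug from where it was at the start of the episode above 0.03 m or angle between any of spice_jar, pepper_mill, mug's own z axis and vertical above 0.4 rad).
It also fails if it takes over 64 s, if anything falls off the work surface, if the arm or the gripper's body presses on something with over 40 N, if the wrist force passes 120 N, or if a joint passes its speed limit or range.

## Robot

A 6-joint arm with a two-finger parallel gripper is mounted at the origin on the work surface. World frame = base frame: x ahead of the robot, y to its left, z up, the work surface at z = 0. Lengths are in mm, angles in rad, forces in N, time in s.
With the tool pointing down it reaches from about 400 to 925 mm from the base axis. Payload 12.5 kg.
Tool frame: the origin (TCP) lies midway between the tips of the shut fingers; the grasp point (between the pads) lies 19 mm behind it (env.pinch_z is the z of the grasp point in the tool frame, in mm); z points along the fingers, y is the line along which they close (so a half turn about z gives the same grasp; the last joint's range is limited). The gripper opens to 95 mm and grips with 3 to 60 N. Pads are 20 mm wide; open, the fingers measure 119 mm over their backs; the gripper's body (75 mm by 180 mm) begins 59 mm behind the grasp point.
Start: joints at [-1.297, 0.491, 1.559, -0, 1.092, -0.106], TCP at [231.733, -580.471, 214.661] pointing down, gripper open.
Joint ranges: [-3.1, 3.1], [-0.84, 2.19], [0.05, 2.79], [-1.13, 4.28], [0.06, 2.93], [-2.69, 2.69]. Speed limits (rad/s): [2.22, 2.22, 2.79, 3.14, 3.14, 3.14].

## Interface

Orientations are given as [roll, pitch, yaw] about the fixed x, y, z axes, in that order (R = Rz(yaw) Ry(pitch) Rx(roll)).
In Python, from cell import env, eyes gives the robot as it stands.
- The arm moves only by the shell command python3 -m inch 'ROWS'. ROWS is JSON, a list of rows, each a list of 3 entries, a list of its own where there are three numbers: the shift along the tool's x, y, z in units of 60 mm (1.0 is 60 mm), then the turn about the tool's z in units of 5 degrees (1.0 is 5 degrees), then the closure, from -1 (fully open) to 1 (shut). In form: [[[tx, ty, tz], turn, claw], ...]. A call has exactly 10 rows; each row shifts and turns the commanded pose from where the row before left it, along the tool's axes as they then stand; what a row does not reach is not made up. A row lasts 1/8 s, in which the tool goes at most 62.5 mm and 10.7 degrees, less where a joint would pass 70% of its speed; a pose out of reach is approached as far as the arm can. A call is refused whole if a number of a shift passes 1 or a number of a turn 1, either way. A call with a gripper value outside its range is refused whole. The fingers move at their own pace and stop on an object; the grip force is fixed at half the most. Time passes only in rows, so rows that do not move let the fingers close, or fill a call up. It gives the time, the measured TCP pose, the force, the opening and the grip force at its end, in the units of the state.
- env.state(): the state, without advancing time (a new reading comes with each control period).
- eyes.read_camera(name): name is "scene" or "top"; returns a dict with "pixels" (420x560x3 uint8, red, green, blue), "fx", "fy", "cx", "cy" (pixels), "extrinsics" (4x4, takes a point from world to camera coordinates). Camera axes: x right, y down, z forward; pixel columns grow to the right and rows downward; lengths in mm; the calibration is good to about 2 mm. A picture is of the moment at which its call begins. There is no depth.
- env.job_done(): hands the job in; it is judged then, once.
Trained networks look in a picture, given as the dict that the camera call returned (one of the last four; its "shot" number tells which), for a name from the list of things; names that differ only in an ending like _2 or _b are one class to them, and where a whole thing is asked for, a point or a joint stands for the part that bears it (a point fixed in the world has none). Each returns a list of dicts, best first, with "score" (0 to 1); they miss things now and then, are a little off and sometimes report something else, mostly with a low value. They report only what shows in the picture. A call takes as long as a camera call. They do not tell look-alikes from the thing itself.
- eyes.boxes_of(name, picture): "centre" ([row, column] in pixels, amid what is visible of it).
- eyes.cut_out(name, picture): "mask" (420x560 bool, what is visible of it) and "centre" ([row, column] in pixels, amid what is visible of it).
- eyes.spot_point(name, picture): "centre" ([row, column] in pixels: a listed point, or the origin of a listed thing).
The state is a dict: "t": time; "joints": joint angles; "qvel": joint speeds; "tau": joint torques, N m; "eef_pos": TCP position; "tcp_rot": TCP orientation; "ft_force": force on the tool from outside, world axes, zero at the start; "moment": the same for the moment, N m; "opening": opening from 0.0 (shut) to 1.0 (fully open); "grip_force": force on a finger pad.
Only numpy, scipy, OpenCV 4.12 (cv2) and the standard library are available. Lean on these libraries where they do the work, as an engineer would, in place of code of your own. Each camera call takes 0.05 s, during which the arm holds its last target. There are 200 camera calls.

## Working session

There is one attempt and no reset: what is moved stays moved. The work goes in short steps, Python scripts to look and compute and a shell command to move; the robot and the scene stay as the last step left them, time stands still between calls to the robot, and variables do not carry over. Pictures are saved under pics/ and viewed, at most 10 in all, crops included, and the job is handed in when it is done.

```bash
mkdir -p pics; ls
cat > h.py <<'E'
import numpy as np, cv2
from cell import env, eyes
def shot(n): return eyes.read_camera(n)
def save(p,f): cv2.imwrite('pics/'+f, cv2.cvtColor(p['pixels'],cv2.COLOR_RGB2BGR))
def ray(p,rc):
    E=np.array(p['extrinsics']);R=E[:3,:3];t=E[:3,3]
    d=R.T@np.array([(rc[1]-p['cx'])/p['fx'],(rc[0]-p['cy'])/p['fy'],1.0]);return -R.T@t,d/np.linalg.norm(d)
def atz(p,rc,z):
    o,d=ray(p,rc);return o+d*(z-o[2])/d[2]
def tri(p,a,q,b):
    o1,d1=ray(p,a);o2,d2=ray(q,b)
    s=np.linalg.lstsq(np.c_[d1,-d2],o2-o1,rcond=None)[0]
    x,y=o1+s[0]*d1,o2+s[1]*d2
    return (x+y)/2,np.linalg.norm(x-y)
def proj(p,X):
    E=np.array(p['extrinsics']);c=E[:3,:3]@np.array(X)+E[:3,3]
    return np.array([p['fy']*c[1]/c[2]+p['cy'],p['fx']*c[0]/c[2]+p['cx']])
E
python3 - <<'E'
from h import *
np.set_printoptions(precision=1,suppress=True)
P={n:shot(n) for n in('scene','top')}
for n in P: save(P[n],n+'0.png')
for nm in ['hook','hook_grip','prong','tray','ring','grill','mat','spice_jar','pepper_mill','mug']:
  for n in P:
    for r in eyes.spot_point(nm,P[n])[:4]: print(nm,n,round(r['score'],2),np.array(r['centre']))
print(env.state(),env.pinch_z)
for n in P: print(ray(P[n],[210,280]))
E
```

```text
pics
hook scene 0.85 [198.6 267.1]
hook scene 0.8 [177.9 147.2]
hook scene 0.78 [220.4 207.4]
hook scene 0.72 [308.5 312.7]
hook top 0.82 [224.1 335.9]
hook top 0.6 [241.2 410.6]
hook top 0.53 [236.1 271.6]
hook top 0.52 [108.5 284.8]
hook_grip scene 0.92 [177.9 146. ]
hook_grip scene 0.78 [232.4 119.7]
hook_grip scene 0.66 [194.2 273. ]
hook_grip scene 0.58 [224.7 212.5]
hook_grip top 0.81 [115.9 283. ]
hook_grip top 0.74 [237.4 264.8]
hook_grip top 0.63 [238.7 417.1]
prong scene 0.93 [266.6 127. ]
prong scene 0.79 [199.3 311.6]
prong scene 0.74 [252.5 232. ]
prong scene 0.58 [198.  163.7]
prong top 0.68 [151.4 280.2]
prong top 0.6 [203.4 405.7]
prong top 0.54 [185.1 327.4]
tray scene 0.97 [208.1 394.2]
tray scene 0.19 [235.1 212.7]
ring scene 0.77 [207.6 357.6]
ring top 0.92 [191.2 198.3]
grill scene 0.67 [202.9 405.6]
grill scene 0.4 [237.2 210.5]
mat scene 0.77 [237.5 212.6]
mat top 0.72 [211.7 335.5]
spice_jar scene 0.87 [259.9 357. ]
spice_jar top 0.6 [142.8 229.5]
pepper_mill scene 0.92 [188.  328.4]
pepper_mill top 0.53 [238.2 202.9]
mug scene 0.97 [302.9 209.8]
mug top 0.79 [144.9 352.3]
mug top 0.71 [221.5 335.5]
{'t': 1.1, 'joints': array([-1.3,  0.5,  1.6,  0. ,  1.1, -0.1]), 'qvel': array([ 0.,  0., -0., -0., -0., -0.]), 'tau': array([ -0. , -61.2, -25.8,   0.1,   0. ,   0. ]), 'eef_pos': array([ 231.7, -580.5,  214.7]), 'tcp_rot': array([ 3.1, -0. ,  0.4]), 'ft_force': array([ 0.2, -0.1,  0.6]), 'moment': array([ 0.,  0., -0.]), 'grip_force': 0.0, 'opening': 1.002190404175288} -18.8
(array([1294.1, -392.6,  787.3]), array([-0.7,  0.3, -0.7]))
(array([ 353.8,  -59. , 1573.4]), array([ 0.1, -0. , -1. ]))
```

```bash
cd pics; python3 -c "
import cv2
for n in('scene','top'): cv2.imwrite(n+'0b.png',cv2.resize(cv2.imread(n+'0.png'),(800,600),interpolation=cv2.INTER_CUBIC))"
```

```text
(no output)
```

View pics/scene0b.png

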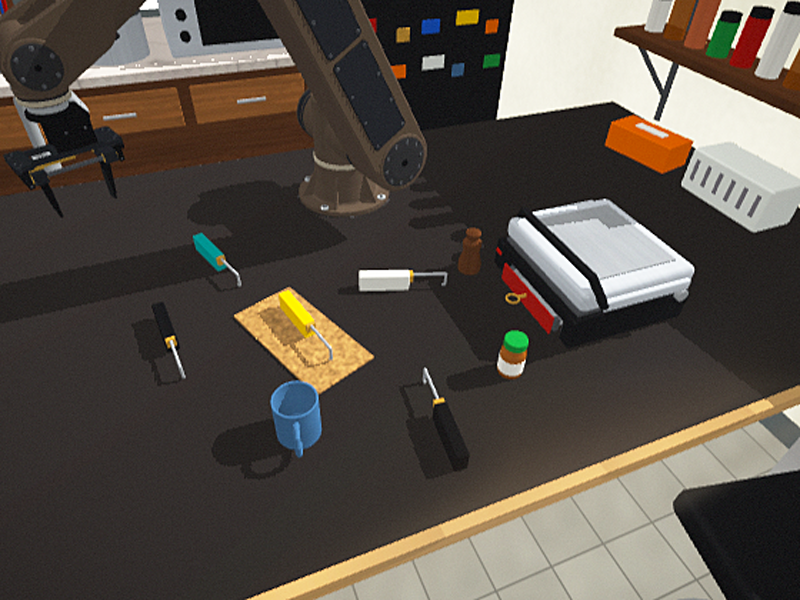

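View pics/top0b.png

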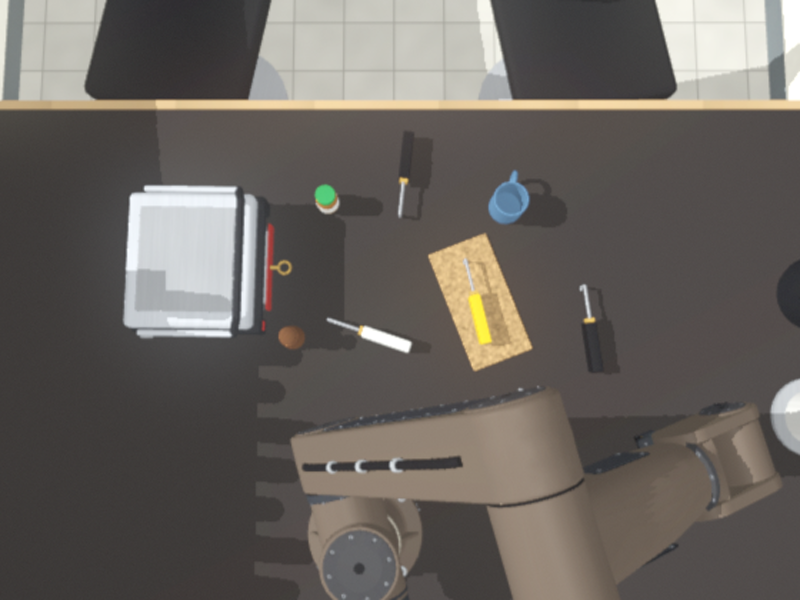

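The scene view (800x600) shows the yellow hook on the cork mat at about (297,312) with its prong at (331,353). The ring is at (515,298), the mill at (470,250) and the jar at (513,355). The top view shows the handle at (480,318), the prong at (466,262) and the ring at (284,267), with the tray pulling out to image right.

```bash
cat > m.py <<'E'
from h import *
np.set_printoptions(precision=1,suppress=True)
def yellow(p):
    h=cv2.cvtColor(p['pixels'],cv2.COLOR_RGB2HSV); m=cv2.inRange(h,(26,190,110),(33,255,255))
    n,l,s,c=cv2.connectedComponentsWithStats(m); return m,l,s,c
E
python3 - <<'E'
from m import *
P={n:shot(n) for n in('scene','top')}
s,t=P['scene'],P['top']
R={}
for n in P:
    m,l,st,c=yellow(P[n])
    ii=[i for i in range(1,len(st)) if st[i][4]>60]
    for i in ii: print(n,st[i],c[i][::-1])
    h=[e for e in eyes.cut_out('hook',P[n])]
    for e in h: 
        print('  cut',e['score'],np.array(e['centre']),e['mask'].sum(), (m[e['mask']]>0).sum())
m,l,st,c=yellow(t); i=1+np.argmax(st[1:,4]); pts=np.argwhere(l==i)
# top face of handle at z=46
W=np.array([atz(t,q,46)[:2] for q in pts]).astype(np.float32)
r=cv2.minAreaRect(W); print('rect',r, cv2.boxPoints(r))
for nm,a,b in [('ring',[207.6,357.6],[191.2,198.3]),('mat',[237.5,212.6],[211.7,335.5]),('hook',[220.4,207.4],[224.1,335.9]),('prong',[252.5,232],[185.1,327.4])]:
    print(nm,*tri(s,a,t,b))
h=cv2.cvtColor(t['pixels'],cv2.COLOR_RGB2HSV)
red=cv2.inRange(h,(0,150,60),(6,255,255))|cv2.inRange(h,(174,150,60),(180,255,255))
n,l,st,c=cv2.connectedComponentsWithStats(red)
for i in range(1,n):
    if st[i][4]>20:
        W=np.array([atz(t,q,42)[:2] for q in np.argwhere(l==i)]).astype(np.float32); print('red',st[i],cv2.minAreaRect(W), cv2.fitLine(W,2,0,.01,.01).ravel())
mat=cv2.inRange(h,(10,60,110),(24,200,255)); n,l,st,c=cv2.connectedComponentsWithStats(mat);i=1+np.argmax(st[1:,4])
W=np.array([atz(t,q,6)[:2] for q in np.argwhere(l==i)]).astype(np.float32);print('mat',cv2.minAreaRect(W))
br=cv2.inRange(h,(15,110,80),(28,255,255)); n,l,st,c=cv2.connectedComponentsWithStats(br)
for i in range(1,n):
    if 5<st[i][4]<100: print('brass',st[i],c[i])
for nm,a,b in [('spice_jar',[259.9,357],[142.8,229.5]),('pepper_mill',[188,328.4],[238.2,202.9])]: print(nm,*tri(s,a,t,b))
for nm in ('grill','tray'):
  for e in eyes.cut_out(nm,t)[:1]:
    W=np.array([atz(t,q,150)[:2] for q in np.argwhere(e['mask'])]).astype(np.float32); print(nm,e['score'],cv2.minAreaRect(W))
E
```

```text
scene [196 203  24  24 203] [214.8 207.2]
  cut 0.95 [220.5 208.2] 550 204
  cut 0.88 [192.6 269.5] 568 0
  cut 0.81 [299.  312.9] 817 0
  cut 0.68 [176.2 146.6] 385 0
  cut 0.55 [228.6 113.6] 373 0
  cut 0.82 [106.7 281.5] 284 0
  cut 0.76 [239.8 413.4] 398 0
  cut 0.58 [216.9 334.4] 385 27
  cut 0.58 [234.8 269.9] 292 0
rect ((504.1710510253906, -229.80003356933594), (2.942979335784912e-07, 6.285851001739502), 89.38787841796875) [[ 501.  -229.8]
 [ 507.3 -229.8]
 [ 507.3 -229.8]
 [ 501.  -229.8]]
ring [567.3 185.7  21. ] 3.226379614880859
mat [ 505.  -253.6   -9.3] 6.94545727604347
hook [ 462.2 -252.8   20. ] 2.739957716827763
prong [ 591.  -224.3    3.8] 12.278866505555081
red [186 158   5  59 127] ((577.5496826171875, 212.72024536132812), (8.553651809692383, 184.9210205078125), 89.16107177734375) [  1.   -0.  577.1 212.1]
mat ((963.5907592773438, -72.40936279296875), (1851.1602783203125, 27.464807510375977), 89.97603607177734)
brass [279 124   7   5  24] [282.2 125.5]
brass [223 138  13   8  24] [230.  142.9]
brass [189 182  15  11  65] [197. 187.]
brass [409 222   8   4  24] [412.5 223.8]
brass [251 228   3   6   7] [251.9 230.1]
spice_jar [731.3  90.1  -4.7] 3.242289170247185
pepper_mill [417.5 171.1  -9.4] 0.9286689154510278
grill 0.68 ((575.7384033203125, 344.07366943359375), (290.9728088378906, 314.5384216308594), 89.10637664794922)
```

Run:
```python
from m import *
t=shot('top');s=shot('scene')
hs=cv2.cvtColor(t['pixels'],cv2.COLOR_RGB2HSV)
print(hs[215:232:4,330:342:3].tolist())
m=cv2.inRange(hs,(25,200,90),(36,255,255)); n,l,st,c=cv2.connectedComponentsWithStats(m);i=1+np.argmax(st[1:,4])
W=np.array([atz(t,q,46)[:2] for q in np.argwhere(l==i)]).astype(np.float32)
print('handle',st[i],cv2.minAreaRect(W),cv2.fitLine(W,2,0,.01,.01).ravel().round(3),W.mean(0))
# mat
m=cv2.inRange(hs,(10,60,110),(24,220,255)); m[:100]=0;n,l,st,c=cv2.connectedComponentsWithStats(m)
for i in range(1,n):
  if st[i][4]>500:
    W=np.array([atz(t,q,6)[:2] for q in np.argwhere(l==i)]).astype(np.float32);print('mat',cv2.minAreaRect(W))
red=cv2.inRange(hs,(0,150,60),(6,255,255))|cv2.inRange(hs,(174,150,60),(180,255,255))
n,l,st,c=cv2.connectedComponentsWithStats(red);i=1+np.argmax(st[1:,4])
W=np.array([atz(t,q,42)[:2] for q in np.argwhere(l==i)]).astype(np.float32);print(cv2.fitLine(W,2,0,.01,.01).ravel().round(4))
for e in eyes.spot_point('ring',t)[:1]+eyes.spot_point('ring',s)[:1]: print(e)
cv2.imwrite('pics/c.png',np.hstack([cv2.resize(cv2.cvtColor(p['pixels'],4)[r:r+75,c:c+50],(400,600),interpolation=cv2.INTER_CUBIC) for p,r,c in[(t,170,310),(t,150,180)]]))
```

```text
[[[27, 192, 255], [28, 185, 255], [28, 189, 255], [20, 116, 185]], [[25, 165, 245], [29, 185, 255], [28, 188, 255], [24, 156, 217]], [[20, 108, 228], [28, 186, 255], [28, 186, 255], [27, 185, 255]], [[19, 99, 225], [27, 192, 255], [28, 185, 255], [28, 188, 255]], [[19, 97, 226], [25, 169, 244], [29, 182, 255], [28, 186, 255]]]Traceback (most recent call last):
  File "<stdin>", line 5, in <module>
    return _wrapfunc(a, 'argmax', axis=axis, out=out, **kwds)
    return bound(*args, **kwds)
ValueError: attempt to get argmax of an empty sequence
```

Run:
```python
from m import *
t=shot('top');s=shot('scene')
hs=cv2.cvtColor(t['pixels'],cv2.COLOR_RGB2HSV)
m=cv2.inRange(hs,(25,160,90),(36,255,255)); n,l,st,c=cv2.connectedComponentsWithStats(m);i=1+np.argmax(st[1:,4])
W=np.array([atz(t,q,46)[:2] for q in np.argwhere(l==i)]).astype(np.float32)
print('handle',st[i],cv2.minAreaRect(W),cv2.fitLine(W,2,0,.01,.01).ravel().round(3),W.mean(0))
m=cv2.inRange(hs,(8,40,110),(36,220,255)); m[:100]=0;n,l,st,c=cv2.connectedComponentsWithStats(m)
for i in range(1,n):
  if st[i][4]>500:
    W=np.array([atz(t,q,6)[:2] for q in np.argwhere(l==i)]).astype(np.float32);print('mat',cv2.minAreaRect(W))
red=cv2.inRange(hs,(0,150,60),(6,255,255))|cv2.inRange(hs,(174,150,60),(180,255,255))
n,l,st,c=cv2.connectedComponentsWithStats(red);i=1+np.argmax(st[1:,4])
W=np.array([atz(t,q,42)[:2] for q in np.argwhere(l==i)]).astype(np.float32);print(cv2.fitLine(W,2,0,.01,.01).ravel().round(4))
for e in eyes.spot_point('ring',t)[:1]+eyes.spot_point('ring',s)[:1]: print(e)
print(atz(t,eyes.spot_point('ring',t)[0]['centre'],28),atz(s,eyes.spot_point('ring',s)[0]['centre'],28))
cv2.imwrite('pics/c.png',np.hstack([cv2.resize(cv2.cvtColor(p['pixels'],4)[r:r+75,c:c+50],(400,600),interpolation=cv2.INTER_CUBIC) for p,r,c in[(t,170,310),(t,150,180)]]))
```

```text
handle [328 206  16  35 297] ((463.9066162109375, -249.0907440185547), (108.80580139160156, 26.616962432861328), 13.299893379211426) [   1.     0.2  463.7 -248.9] [ 463.7 -248.9]
mat ((506.247314453125, -254.58396911621094), (285.5196533203125, 146.38780212402344), 21.283510208129883)
mat ((79.63034057617188, -162.864501953125), (380.6340026855469, 597.8232421875), 11.102334976196289)
mat ((176.7130889892578, -790.26953125), (161.65211486816406, 170.4416961669922), 13.858194351196289)
mat ((25.652660369873047, -625.1560668945312), (114.57470703125, 285.8004150390625), 43.13174819946289)
mat ((-38.84186553955078, -391.066650390625), (247.8211212158203, 199.13504028320312), 13.96744155883789)
[  1.   -0.  576.4 212.1]
{'centre': [191.0, 198.7], 'score': 0.86}
{'centre': [208.9, 357.6], 'score': 0.73}
[566.2 181.9  28. ] [579.6 178.9  28. ]
```

View pics/c.png

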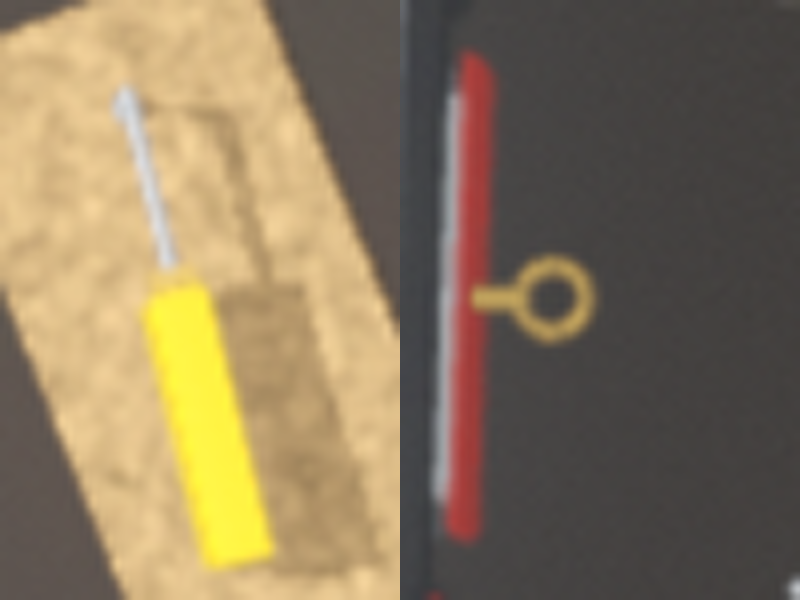

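The crop shows the yellow hook with its rod tip at about (127,90). The ring hole is at (555,298), about row 187 in the full picture, so the network's row 191 is a little off. The plate is tilted by 1 to 2 degrees.

Run:
```python
from m import *
np.set_printoptions(precision=4,suppress=True)
t=shot('top');s=shot('scene')
hs=cv2.cvtColor(t['pixels'],cv2.COLOR_RGB2HSV)
print('ring',atz(t,[150+297.5/8-.5,180+155/8-.5],28))
print('rodtip',atz(t,[170+92/8-.5,310+126/8-.5],41))
m=cv2.inRange(hs,(25,160,90),(36,255,255)); n,l,st,c=cv2.connectedComponentsWithStats(m);i=1+np.argmax(st[1:,4])
W=np.array([atz(t,q,46)[:2] for q in np.argwhere(l==i)]).astype(np.float32)
print(cv2.fitLine(W,2,0,.01,.01).ravel())
red=cv2.inRange(hs,(0,150,60),(6,255,255))|cv2.inRange(hs,(174,150,60),(180,255,255))
n,l,st,c=cv2.connectedComponentsWithStats(red);i=1+np.argmax(st[1:,4])
W=np.array([atz(t,q,42)[:2] for q in np.argwhere(l==i)]).astype(np.float32);print(cv2.fitLine(W,2,0,.01,.01).ravel())
# scene: yellow top-face centroid/ brass
h2=cv2.cvtColor(s['pixels'],cv2.COLOR_RGB2HSV)
m=cv2.inRange(h2,(24,150,200),(34,255,255));n,l,st,c=cv2.connectedComponentsWithStats(m);i=1+np.argmax(st[1:,4]);print('scene yellow bright',st[i],c[i])
b=cv2.inRange(h2,(12,90,70),(30,255,255));n,l,st,c=cv2.connectedComponentsWithStats(b)
for i in range(1,n):
  if 340<c[i][0]<380 and 190<c[i][1]<225: print('brass',st[i],c[i])
R=env.state();print(R['eef_pos'],R['tcp_rot'])
a=cv2.cvtColor(s['pixels'],4)
cv2.imwrite('pics/c2.png',np.hstack([cv2.resize(a[195:255,190:240],(400,480),interpolation=cv2.INTER_CUBIC),cv2.resize(a[180:240,340:390],(400,480),interpolation=cv2.INTER_CUBIC)]))
for z,X in [(28,(566,180)),(46,(464,-249))]: print(proj(s,(*X,z)))
```

```text
ring [580.0571 181.6308  28.    ]
rodtip [ 596.6718 -219.5071   41.    ]
[   0.9742    0.2256  463.6687 -248.9729]
[  0.9999  -0.0132 576.5468 212.0718]
scene yellow bright [195 203  25  33 346] [206.8786 217.8295]
brass [353 205  15   8  67] [359.5672 208.1493]
[ 231.722  -580.4802  214.6591] [3.1415 0.     0.3798]
[206.0352 355.5591]
[213.7889 207.5071]
```

View pics/c2.png

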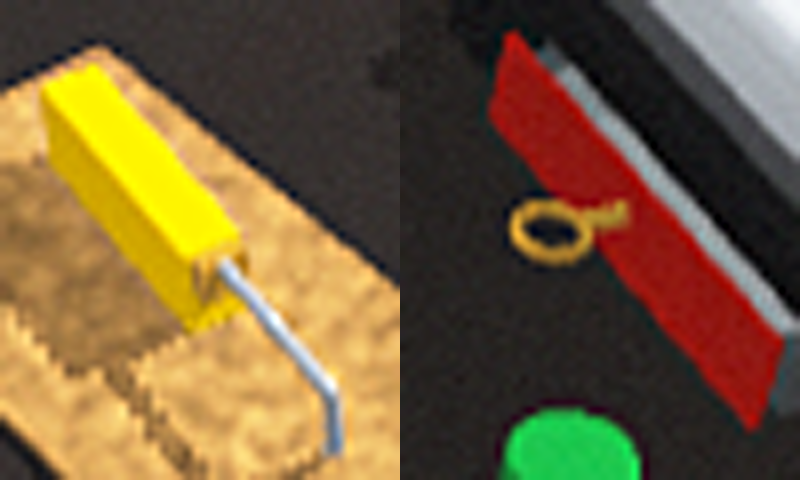

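The scene crop shows the handle's top face centred at about (141,165), the rod elbow at (332,393) and the ring centre at (551,231).

Run:
```python
from m import *
t=shot('top');s=shot('scene')
print('ring',*tri(s,[208.4,358.4],t,[186.7,198.9]))
hc=proj(t,(463.8,-249,46))
print('handle top',*tri(s,[215.1,207.1],t,hc))
print('elbow',*tri(s,[243.6,231],t,[181,325.3]))
st=env.state();p=st['eef_pos'];yaw=st['tcp_rot'][2]
a=np.radians(12.9); g=np.array([463.8,-249])+15*np.array([np.cos(a),np.sin(a)]); print('grip',g)
d=np.array([*g,60])-p; turn=(yaw-a)
print('yaw diff deg',np.degrees(turn))
def tool(d,y): c,s_=np.cos(y),np.sin(y); return np.array([c*d[0]+s_*d[1], s_*d[0]-c*d[1], -d[2]])
print('at new yaw units',tool(d,a)/60)
```

```text
ring [579.8 181.3  29.4] 0.0009728501254806798
handle top [ 464.  -250.1   41.3] 1.0499422065998842
elbow [ 596.4 -219.9   42.2] 0.6932438629452173
grip [ 478.4 -245.7]
yaw diff deg 8.85694587867463
at new yaw units [ 5.3 -4.5  2.6]
```

```bash
python3 -m inch '[[[0,0,0],0.885,-1],[[0,0,0],0.885,-1],[[0.66,-0.56,0.2],0,-1],[[0.66,-0.56,0.2],0,-1],[[0.66,-0.56,0.2],0,-1],[[0.66,-0.56,0.2],0,-1],[[0.66,-0.56,0.2],0,-1],[[0.66,-0.56,0.2],0,-1],[[0.66,-0.56,0.1],0,-1],[[0.66,-0.56,0],0,-1]]'
cat >> m.py <<'E'
def tool(d,y): c,s_=np.cos(y),np.sin(y); return np.array([c*d[0]+s_*d[1], s_*d[0]-c*d[1], -d[2]])
def goto(x,y,z,yawdeg):
    st=env.state();p=st['eef_pos'];w=st['tcp_rot'][2]
    print('t',st['t'],p,np.degrees(w),'turn',np.degrees(w)/5-yawdeg/5,'units(now yaw)',(tool(np.array([x,y,z])-p,w)/60).round(3),'F',st['ft_force'],st['grip_force'],st['opening'])
E
python3 -c "
from m import *
goto(478.4,-246,9,12.9)"
```

```text
t: 3.25
eef_pos: [481.3, -246.2, 136.3]
tcp_rot: [-3.141, 0.0, 0.225]
ft_force: [0.8, -0.3, 0.1]
opening: 1.001
grip_force: 0.0
t 3.25 [ 481.3 -246.2  136.3] 12.903311080098389 turn 0.0006622160196778637 units(now yaw) [-0.  -0.   2.1] F [ 0.8 -0.3  0.1] 0.0 1.0005637025565741
```

```bash
python3 -m inch '[[[-0.045,-0.01,0.5],0,-1],[[0,0,0.5],0,-1],[[0,0,0.5],0,-1],[[0,0,0.4],0,-1],[[0,0,0.19],0,-1],[[0,0,0],0,0.2],[[0,0,0],0,1],[[0,0,0],0,1],[[0,0,0],0,1],[[0,0,0],0,1]]'
python3 - <<'E'
from m import *
t=shot('top'); save(t,'top1.png')
goto(478.4,-246,9,12.9)
cv2.imwrite('pics/c3.png',cv2.resize(cv2.cvtColor(t['pixels'],4)[150:270,280:400],(600,600)))
E
```

```text
t: 4.5
eef_pos: [477.8, -247.8, 11.5]
tcp_rot: [3.141, -0.0, 0.225]
ft_force: [-0.6, -0.6, 0.3]
opening: 0.528
grip_force: 0.0
t 4.55 [ 477.7 -247.8   11.4] 12.906188165223432 turn 0.0012376330446861594 units(now yaw) [ 0. -0.  0.] F [-0.2 -0.2  0.5] 0.0 0.48527187048214243
```

```bash
python3 -m inch '[[[0,0,0],0,1],[[0,0,0],0,1],[[0,0,0],0,1],[[0,0,0],0,1],[[0,0,0],0,1],[[0,0,0],0,1],[[0,0,-0.15],0,1],[[0,0,-0.4],0,1],[[0,0,-0.4],0,1],[[0,0,-0.35],0,1]]'
python3 - <<'E'
from m import *
goto(580,61.5,90,89.3)
E
```

```text
t: 5.8
eef_pos: [477.7, -247.7, 90.6]
tcp_rot: [3.141, -0.0, 0.225]
ft_force: [-0.7, -0.1, -2.1]
opening: 0.255
grip_force: 30.0
t 5.8 [ 477.7 -247.7   90.6] 12.912519914743502 turn -15.277496017051298 units(now yaw) [ 2.8 -4.6  0. ] F [-0.7 -0.1 -2.1] 29.962612688541412 0.2549567026190991
```

```bash
python3 -m inch '[[[0,0,-0.06],-1,1],[[0,0,-0.06],-1,1],[[0,0,-0.06],-1,1],[[0,0,-0.06],-1,1],[[0,0,-0.06],-1,1],[[0,0,0],-1,1],[[0,0,0],-1,1],[[0,0,0],-1,1],[[0,0,0],-1,1],[[0,0,0],-1,1]]'
python3 - <<'E'
from m import *
np.set_printoptions(precision=3,suppress=True)
goto(580,40,90,89.3)
st=env.state();print(tool(np.array([580,30,70])-st['eef_pos'],np.radians(89.3))/60)
E
```

```text
t: 7.05
eef_pos: [477.6, -247.6, 107.7]
tcp_rot: [3.141, 0.0, 1.101]
ft_force: [-0.0, -0.1, -2.3]
opening: 0.25
grip_force: 30.0
t 7.05 [ 477.602 -247.623  107.72 ] 63.07673304368762 turn -5.244653391262476 units(now yaw) [ 5.047 -0.649  0.295] F [-0.008 -0.076 -2.313] 29.963374435901642 0.2503312223555232
[4.648 1.65  0.629]
```

```bash
python3 -m inch '[[[0,0,0],-0.874,1],[[0,0,0],-0.874,1],[[0,0,0],-0.874,1],[[0,0,0],-0.874,1],[[0,0,0],-0.874,1],[[0,0,0],-0.874,1],[[0.6,0.41,0],0,1],[[0.8,0.41,0],0,1],[[0.8,0.41,0],0,1],[[0.8,0.41,0],0,1]]'; python3 -m inch '[[[0.4,0,0.1],0,1],[[0.4,0,0.1],0,1],[[0.4,0,0.1],0,1],[[0.4,0,0.1],0,1],[[0.05,0,0.1],0,1],[[0,0,0.1],0,1],[[0,0,0],0,1],[[0,0,0],0,1],[[0,0,0],0,1],[[0,0,0],0,1]]';  python3 - <<'E'
from m import *
np.set_printoptions(precision=3,suppress=True)
t=shot('top');s=shot('scene')
goto(580,61,70,89.3)
for p,n,r,c in ((t,'t',165,180),(s,'s',180,310)):
  for e in eyes.spot_point('prong',p)[:3]+eyes.spot_point('ring',p)[:1]: print(n,e)
a=[cv2.resize(cv2.cvtColor(p['pixels'],4)[r:r+60,c:c+60],(400,400),interpolation=cv2.INTER_CUBIC) for p,r,c in ((t,157,190),(s,170,325))]
cv2.imwrite('pics/c4.png',np.hstack(a))
E
```

```text
t: 8.3
eef_pos: [579.4, -67.6, 107.8]
tcp_rot: [3.141, 0.0, 1.555]
ft_force: [0.2, -0.8, -2.7]
opening: 0.249
grip_force: 30.0
t: 9.55
eef_pos: [580.4, 29.6, 71.4]
tcp_rot: [3.141, 0.0, 1.555]
ft_force: [0.1, 0.0, -1.4]
opening: 0.245
grip_force: 30.0
t 9.65 [580.341  29.7    71.299] 89.12805477450483 turn -0.034389045099032955 units(now yaw) [ 0.522 -0.014  0.022] F [-0.238  0.042 -1.829] 29.96269851922989 0.251488236186965
t {'centre': [203.6, 407.0], 'score': 0.97}
t {'centre': [153.2, 281.7], 'score': 0.89}
t {'centre': [274.1, 365.5], 'score': 0.83}
t {'centre': [188.6, 199.9], 'score': 0.71}
s {'centre': [263.9, 295.3], 'score': 0.81}
s {'centre': [211.0, 360.1], 'score': 0.7}
s {'centre': [196.4, 355.3], 'score': 0.68}
s {'centre': [209.6, 357.9], 'score': 0.75}
```

View pics/c4.png

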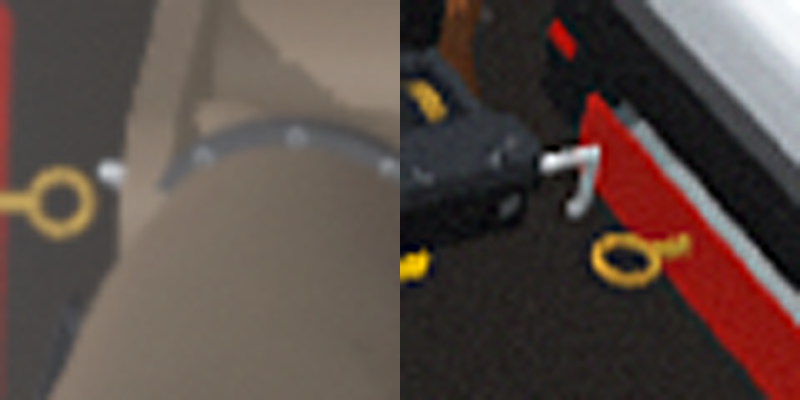

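The top crop shows the rod end at about (100,170) and the ring at (60,202). The scene crop has the elbow at (597,150) and the curled tip at (578,211), with the ring at (627,260).

Run:
```python
from m import *
t=shot('top');s=shot('scene')
te=[182,205.1]
print('elbow tri',*tri(s,[192,354],t,te), 'top@101',atz(t,te,101),'scene@101',atz(s,[192,354],101))
print('ring now tri',*tri(s,[170+260/6.667-.5,325+227/6.667-.5],t,[157+202/6.667-.5,190+60/6.667-.5]))
print('nominal prong', env.state()['eef_pos'][:2]+121*np.array([np.cos(env.state()['tcp_rot'][2]),np.sin(env.state()['tcp_rot'][2])]))
print('scene tip @72',atz(s,[201.2,351.2],72))
p=proj(s,(582,151,72)),proj(s,(582,151,101)),proj(t,(582,151,101));print(p)
```

```text
elbow tri [583.3 151.1 103.3] 0.4281482934748243 top@101 [583.8 151.6 101. ] scene@101 [580.9 152.7 101. ]
ring now tri [579.5 182.5  28.4] 0.5203131843528906
nominal prong [582.2 150.8]
scene tip @72 [585.1 146.1  72. ]
(array([200.2, 352.1]), array([192.4, 353.7]), array([182.6, 205.3]))
```

```bash
python3 -m inch '[[[0.13,-0.014,0],0,1],[[0.13,-0.014,0],0,1],[[0.13,-0.014,0],0,1],[[0.14,-0.014,0],0,1],[[0,0,0.1],0,1],[[0,0,0.15],0,1],[[0,0,0.15],0,1],[[0,0,0.15],0,1],[[0,0,0],0,1],[[0,0,0],0,1]]';  python3 - <<'E'
from m import *
t=shot('top');s=shot('scene')
goto(579.8,62,15.5,89.1)
a=[cv2.resize(cv2.cvtColor(p['pixels'],4)[r:r+40,c:c+40],(400,400),interpolation=cv2.INTER_CUBIC) for p,r,c in ((t,167,180),(s,185,335))]
cv2.imwrite('pics/c5.png',np.hstack(a))
E
```

```text
t: 11.2
eef_pos: [577.6, 61.5, 38.2]
tcp_rot: [3.141, 0.0, 1.556]
ft_force: [-0.1, 0.2, -2.2]
opening: 0.253
grip_force: 30.0
t 11.3 [577.6  61.6  38.5] 89.12802346664567 turn 0.005604693329132715 units(now yaw) [0.  0.  0.4] F [ 1.1  0.3 -3. ] 29.962646663188934 0.25078445318716447
```

View pics/c5.png

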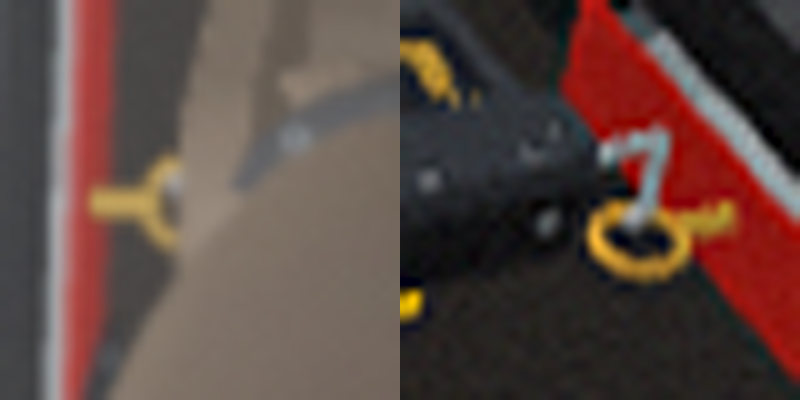

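The scene crop shows the prong tip at about (637,218) above the ring centre at (640,241). In the top crop the rod end is at (172,185), partly hidden by the arm, with the ring around it.

Run:
```python
from m import *
t=shot('top');s=shot('scene')
print('tip@38',atz(s,[206.3,358.2],38),'elbow scene@70',atz(s,[185+13.5-.5,335+26.5-.5],70),'elbow top@70',atz(t,[167+18.5-.5,180+17.3-.5+.8],70))
print('ring scene',atz(s,[185+24.1-.5,335+24-.5],28),'ring top',atz(t,[167+20.4-.5,180+18.5],28))
```

```text
tip@38 [579.4 179.3  38. ] elbow scene@70 [580.4 182.1  70. ] elbow top@70 [579.2 179.1  70. ]
ring scene [579.4 182.2  28. ] ring top [579.4 182.8  28. ]
```

```bash
python3 -m inch '[[[0.01,0,0.03],0,1],[[0.01,0,0.04],0,1],[[0,0,0.04],0,1],[[0,0,0.04],0,1],[[0,0,0.05],0,1],[[0,0,0.05],0,1],[[0,0,0.05],0,1],[[0,0,0.05],0,1],[[0,0,0.03],0,1],[[0,0,0],0,1]]'
```

```text
t: 12.65
eef_pos: [577.4, 62.8, 15.3]
tcp_rot: [-3.141, 0.0, 1.556]
ft_force: [0.3, -0.2, -1.5]
opening: 0.254
grip_force: 30.0
```

Run:
```python
from m import *
for i in range(4):
  st=env.state(); print(st['ft_force'])
s=shot('scene')
cv2.imwrite('pics/c6.png',cv2.resize(cv2.cvtColor(s['pixels'],4)[185:225,335:375],(400,400),interpolation=cv2.INTER_CUBIC))
```

```text
[ 0.3 -0.2 -1.5]
[ 0.3 -0.2 -1.5]
[ 0.3 -0.2 -1.5]
[ 0.3 -0.2 -1.5]
```

View pics/c6.png

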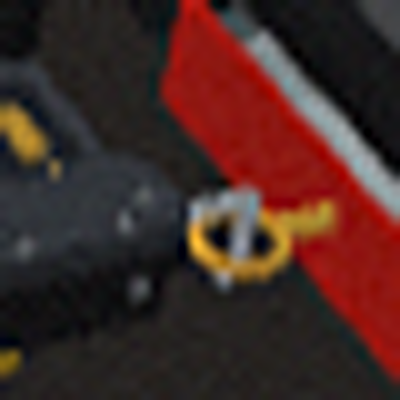

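The prong passes down through the ring hole at about (240,235), with no contact force. Starting the pull.

```bash
python3 -m inch '[[[-0.04,0,0],0,1],[[-0.05,0,0],0,1],[[-0.05,0,0],0,1],[[-0.06,0,0],0,1],[[-0.07,0,0],0,1],[[-0.07,0,0],0,1],[[-0.07,0,0],0,1],[[-0.07,0,0],0,1],[[-0.07,0,0],0,1],[[-0.07,0,0],0,1]]'
```

```text
t: 13.95
eef_pos: [576.9, 25.3, 15.4]
tcp_rot: [3.142, 0.0, 1.556]
ft_force: [-0.3, 2.2, -2.1]
opening: 0.249
grip_force: 30.0
```

```bash
python3 -m inch '[[[-0.07,0,0],0,1],[[-0.07,0,0],0,1],[[-0.07,0,0],0,1],[[-0.07,0,0],0,1],[[-0.07,0,0],0,1],[[-0.07,0,0],0,1],[[-0.06,0,0],0,1],[[-0.05,0,0],0,1],[[-0.03,0,0],0,1],[[0,0,0],0,1]]'
python3 - <<'E'
from m import *
t=shot('top')
hs=cv2.cvtColor(t['pixels'],cv2.COLOR_RGB2HSV)
red=cv2.inRange(hs,(0,150,60),(6,255,255))|cv2.inRange(hs,(174,150,60),(180,255,255))
n,l,st,c=cv2.connectedComponentsWithStats(red)
for i in range(1,n):
  if st[i][4]>15: print(st[i],atz(t,c[i][::-1],42))
E
```

```text
t: 15.2
eef_pos: [576.4, -8.2, 15.4]
tcp_rot: [-3.142, 0.0, 1.556]
ft_force: [-0.3, 1.5, -1.5]
opening: 0.252
grip_force: 30.0
[208 157   3  30  66] [630.1 149.3  42. ]
[207 188   3  21  44] [542.1 150.4  42. ]
```

```bash
python3 -m inch '[[[-0.02,0,0],0,1],[[-0.02,0,0],0,1],[[-0.02,0,0],0,1],[[-0.02,0,0],0,1],[[-0.02,0,0],0,1],[[-0.02,0,0],0,1],[[-0.02,0,0],0,1],[[-0.02,0,0],0,1],[[-0.01,0,0],0,1],[[0,0,0],0,1]]'
```

```text
t: 16.5
eef_pos: [576.3, -18.3, 15.4]
tcp_rot: [3.142, 0.0, 1.556]
ft_force: [0.3, 1.3, -1.0]
opening: 0.247
grip_force: 30.0
```

```bash
python3 -m inch '[[[-0.005,0,0],0,1],[[-0.005,0,0],0,1],[[-0.005,0,0],0,1],[[-0.005,0,0],0,1],[[-0.005,0,0],0,1],[[-0.005,0,0],0,1],[[-0.005,0,0],0,1],[[-0.005,0,0],0,1],[[-0.005,0,0],0,1],[[-0.005,0,0],0,1]]'
```

```text
t: 17.75
eef_pos: [576.2, -21.2, 15.4]
tcp_rot: [-3.142, 0.0, 1.556]
ft_force: [-0.1, 2.3, -1.2]
opening: 0.254
grip_force: 30.0
```

```bash
python3 -m inch '[[[-0.005,0,0],0,1],[[-0.005,0,0],0,1],[[-0.005,0,0],0,1],[[-0.005,0,0],0,1],[[-0.005,0,0],0,1],[[-0.005,0,0],0,1],[[-0.005,0,0],0,1],[[-0.005,0,0],0,1],[[-0.005,0,0],0,1],[[0,0,0],0,1]]'
```

```text
t: 19.0
eef_pos: [576.2, -23.9, 15.4]
tcp_rot: [3.141, 0.0, 1.556]
ft_force: [-0.6, 2.7, -0.9]
opening: 0.252
grip_force: 30.0
```

```bash
python3 -m inch '[[[-0.004,0,0],0,1],[[-0.004,0,0],0,1],[[-0.004,0,0],0,1],[[-0.004,0,0],0,1],[[-0.004,0,0],0,1],[[-0.004,0,0],0,1],[[-0.004,0,0],0,1],[[-0.004,0,0],0,1],[[-0.004,0,0],0,1],[[0,0,0],0,1]]'
```

```text
t: 20.25
eef_pos: [576.1, -26.1, 15.4]
tcp_rot: [3.142, 0.0, 1.556]
ft_force: [-0.2, 2.7, -1.2]
opening: 0.248
grip_force: 30.0
```

```bash
python3 -m inch '[[[-0.005,0,0],0,1],[[-0.005,0,0],0,1],[[-0.005,0,0],0,1],[[-0.005,0,0],0,1],[[-0.005,0,0],0,1],[[-0.005,0,0],0,1],[[-0.005,0,0],0,1],[[-0.005,0,0],0,1],[[-0.005,0,0],0,1],[[0,0,0],0,1]]'
```

```text
t: 21.5
eef_pos: [576.1, -28.8, 15.4]
tcp_rot: [3.141, 0.0, 1.556]
ft_force: [-0.3, 2.9, -1.1]
opening: 0.253
grip_force: 30.0
```

```bash
python3 -m inch '[[[-0.005,0,0],0,1],[[-0.005,0,0],0,1],[[-0.005,0,0],0,1],[[-0.005,0,0],0,1],[[-0.005,0,0],0,1],[[-0.005,0,0],0,1],[[-0.005,0,0],0,1],[[-0.005,0,0],0,1],[[-0.005,0,0],0,1],[[0,0,0],0,1]]'
```

```text
t: 22.75
eef_pos: [576.0, -31.5, 15.4]
tcp_rot: [3.142, 0.0, 1.556]
ft_force: [0.3, 3.6, -1.5]
opening: 0.248
grip_force: 30.0
```

```bash
python3 -m inch '[[[-0.004,0,0],0,1],[[-0.004,0,0],0,1],[[-0.004,0,0],0,1],[[-0.004,0,0],0,1],[[-0.004,0,0],0,1],[[-0.004,0,0],0,1],[[-0.004,0,0],0,1],[[-0.004,0,0],0,1],[[-0.004,0,0],0,1],[[0,0,0],0,1]]'
```

```text
t: 24.0
eef_pos: [576.0, -33.7, 15.4]
tcp_rot: [3.142, 0.0, 1.556]
ft_force: [-0.3, 1.9, -1.4]
opening: 0.251
grip_force: 30.0
```

Noise, so this is still drag; continuing.

```bash
python3 -m inch '[[[-0.005,0,0],0,1],[[-0.005,0,0],0,1],[[-0.005,0,0],0,1],[[-0.005,0,0],0,1],[[-0.005,0,0],0,1],[[-0.005,0,0],0,1],[[-0.005,0,0],0,1],[[-0.005,0,0],0,1],[[-0.005,0,0],0,1],[[-0.005,0,0],0,1]]'
```

```text
t: 25.25
eef_pos: [575.9, -36.6, 15.4]
tcp_rot: [3.142, 0.0, 1.556]
ft_force: [-0.7, 2.4, -0.8]
opening: 0.25
grip_force: 30.0
```

```bash
python3 -m inch '[[[-0.005,0,0],0,1],[[-0.005,0,0],0,1],[[-0.005,0,0],0,1],[[-0.005,0,0],0,1],[[-0.005,0,0],0,1],[[-0.005,0,0],0,1],[[-0.005,0,0],0,1],[[-0.005,0,0],0,1],[[-0.005,0,0],0,1],[[-0.005,0,0],0,1]]'
```

```text
t: 26.5
eef_pos: [575.9, -39.6, 15.4]
tcp_rot: [3.142, 0.0, 1.556]
ft_force: [0.3, 1.8, -0.5]
opening: 0.25
grip_force: 30.0
```

```bash
python3 -m inch '[[[-0.005,0,0],0,1],[[-0.005,0,0],0,1],[[-0.005,0,0],0,1],[[-0.005,0,0],0,1],[[-0.005,0,0],0,1],[[-0.005,0,0],0,1],[[-0.005,0,0],0,1],[[-0.005,0,0],0,1],[[-0.005,0,0],0,1],[[-0.005,0,0],0,1]]'
```

```text
t: 27.75
eef_pos: [575.8, -42.6, 15.4]
tcp_rot: [-3.142, 0.0, 1.556]
ft_force: [-0.3, 2.4, -0.8]
opening: 0.25
grip_force: 30.0
```

```bash
python3 -m inch '[[[-0.005,0,0],0,1],[[-0.005,0,0],0,1],[[-0.005,0,0],0,1],[[-0.005,0,0],0,1],[[-0.005,0,0],0,1],[[-0.005,0,0],0,1],[[-0.005,0,0],0,1],[[-0.005,0,0],0,1],[[-0.005,0,0],0,1],[[-0.005,0,0],0,1]]'
```

```text
t: 29.0
eef_pos: [575.8, -45.6, 15.4]
tcp_rot: [-3.142, 0.0, 1.556]
ft_force: [-0.1, 3.0, -1.0]
opening: 0.248
grip_force: 30.0
```

```bash
python3 -m inch '[[[-0.005,0,0],0,1],[[-0.005,0,0],0,1],[[-0.005,0,0],0,1],[[-0.005,0,0],0,1],[[-0.005,0,0],0,1],[[-0.005,0,0],0,1],[[-0.005,0,0],0,1],[[-0.005,0,0],0,1],[[-0.005,0,0],0,1],[[-0.005,0,0],0,1]]'
```

```text
t: 30.25
eef_pos: [575.8, -48.6, 15.4]
tcp_rot: [3.142, 0.0, 1.556]
ft_force: [1.3, 3.3, -1.0]
opening: 0.251
grip_force: 30.0
```

```bash
python3 -m inch '[[[-0.005,0,0],0,1],[[-0.005,0,0],0,1],[[-0.005,0,0],0,1],[[-0.005,0,0],0,1],[[-0.005,0,0],0,1],[[-0.005,0,0],0,1],[[-0.005,0,0],0,1],[[-0.005,0,0],0,1],[[-0.005,0,0],0,1],[[0,0,0],0,1]]'
```

```text
t: 31.5
eef_pos: [575.8, -49.6, 15.2]
tcp_rot: [-3.142, -0.002, 1.555]
ft_force: [3.4, 17.5, -2.9]
opening: 0.251
grip_force: 30.0
```

```bash
python3 -m inch '[[[0,0,0],0,1],[[0,0,0],0,1],[[0,0,0],0,1],[[0,0,0],0,1],[[0.02,0,0],0,1],[[0.03,0,0],0,1],[[0.03,0,0],0,1],[[0.03,0,0],0,1],[[0.03,0,0],0,1],[[0,0,0],0,1]]'
python3 - <<'E'
from m import *
t=shot('top');s=shot('scene')
hs=cv2.cvtColor(t['pixels'],cv2.COLOR_RGB2HSV)
red=cv2.inRange(hs,(0,150,60),(6,255,255))|cv2.inRange(hs,(174,150,60),(180,255,255))
n,l,st,c=cv2.connectedComponentsWithStats(red)
for i in range(1,n):
  if st[i][4]>15: print(st[i],atz(t,c[i][::-1],42))
cv2.imwrite('pics/c7.png',cv2.resize(cv2.cvtColor(s['pixels'],4)[195:245,305:365],(600,500),interpolation=cv2.INTER_CUBIC))
E
```

```text
t: 32.75
eef_pos: [575.9, -42.8, 15.4]
tcp_rot: [3.142, 0.0, 1.556]
ft_force: [-0.5, -0.0, -1.8]
opening: 0.252
grip_force: 30.0
[220 157   3  29  55] [631.7 109.1  42. ]
[220 189   2  18  35] [542.9 110.7  42. ]
```

View pics/c7.png

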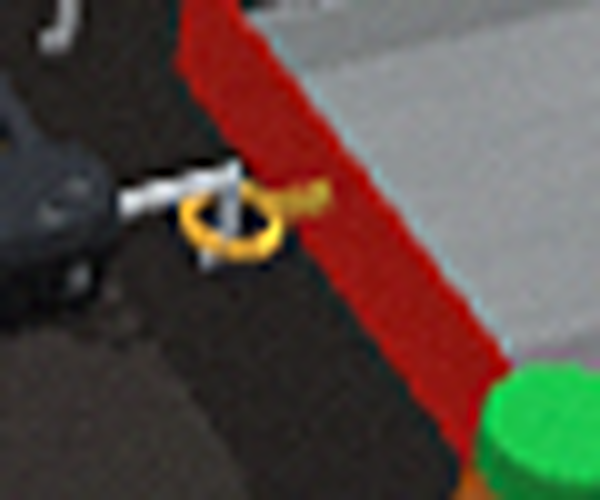

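The prong stands amid the ring hole at (230,205), unloaded, and the tray is out about 102 mm. Unhooking slowly.

```bash
python3 -m inch '[[[0.01,0,0],0,1],[[0.01,0,0],0,1],[[0,0,-0.03],0,1],[[0,0,-0.04],0,1],[[0,0,-0.05],0,1],[[0,0,-0.05],0,1],[[0,0,-0.05],0,1],[[0,0,-0.05],0,1],[[0,0,-0.05],0,1],[[0,0,-0.05],0,1]]'
```

```text
t: 34.1
eef_pos: [575.9, -41.7, 37.8]
tcp_rot: [-3.142, 0.0, 1.556]
ft_force: [0.4, 0.2, -1.9]
opening: 0.252
grip_force: 30.0
```

```bash
python3 -m inch '[[[0,0,-0.2],0,1],[[0,0,-0.3],0,1],[[0,0,-0.35],0,1],[[0,0,-0.35],0,1],[[-0.3,-0.27,0],0,1],[[-0.6,-0.27,0],0,1],[[-0.6,-0.27,0],0,1],[[-0.6,-0.27,0],0,1],[[-0.6,-0.27,0],0,1],[[-0.6,-0.27,0],0,1]]'; python3 -m inch '[[[0,0,0],1,1],[[0,0,0],1,1],[[0,0,0],1,1],[[0,0,0],1,1],[[0,0,0],1,1],[[0,0,0],1,1],[[0,0,0],1,1],[[0,0,0],1,1],[[0,0,0],1,1],[[0,0,0],1,1]]';python3 - <<'E'
from m import *
np.set_printoptions(precision=3,suppress=True)
goto(477.7,-247.7,11.4,12.9)
st=env.state();print(tool(np.array([477.7,-247.7,11.4])-st['eef_pos'],np.radians(12.9))/60)
E
```

```text
t: 35.35
eef_pos: [473.8, -239.6, 109.3]
tcp_rot: [-3.141, -0.0, 1.555]
ft_force: [0.3, -0.3, -1.4]
opening: 0.25
grip_force: 30.0
t: 36.6
eef_pos: [474.4, -238.4, 109.2]
tcp_rot: [-3.141, 0.001, 0.68]
ft_force: [0.6, -0.5, -1.3]
opening: 0.25
grip_force: 30.0
t 36.6 [ 474.353 -238.412  109.241] 38.943066992044706 turn 5.208613398408941 units(now yaw) [-0.054  0.155  1.631] F [ 0.564 -0.542 -1.273] 29.988600611686707 0.25031689491578235
[0.02  0.163 1.631]
```

```bash
python3 -m inch '[[[0,0,0],0.868,1],[[0,0,0],0.868,1],[[0,0,0],0.868,1],[[0,0,0],0.868,1],[[0,0,0],0.868,1],[[0,0,0],0.868,1],[[0.02,0.16,0.2],0,1],[[0,0,0.4],0,1],[[0,0,0.4],0,1],[[0,0,0.3],0,1]]'
python3 - <<'E'
from m import *
np.set_printoptions(precision=3,suppress=True)
goto(477.7,-247.7,11.4,12.9)
s=shot('scene')
cv2.imwrite('pics/c8.png',cv2.resize(cv2.cvtColor(s['pixels'],4)[180:270,150:270],(800,600),interpolation=cv2.INTER_CUBIC))
E
```

```text
t: 37.85
eef_pos: [478.2, -247.8, 29.7]
tcp_rot: [-3.141, 0.001, 0.23]
ft_force: [0.3, 0.3, -2.5]
opening: 0.249
grip_force: 30.0
t 37.85 [ 478.152 -247.75    29.745] 13.188349870825254 turn 0.0576699741650506 units(now yaw) [-0.007 -0.003  0.306] F [ 0.267  0.331 -2.458] 29.99011605978012 0.24862915669130925
```

View pics/c8.png

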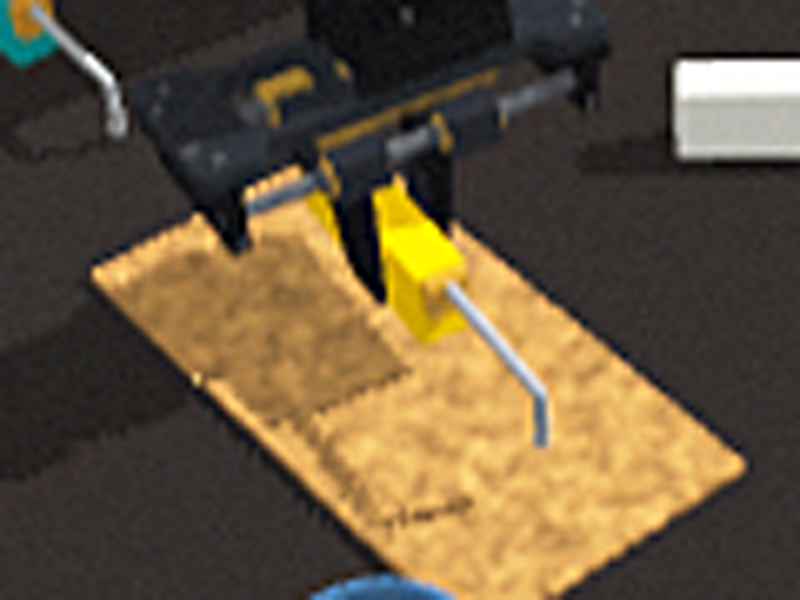

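The hook is held level, just above the mat. Lowering.

```bash
python3 -m inch '[[[0,0,0.05],0,1],[[0,0,0.05],0,1],[[0,0,0.05],0,1],[[0,0,0.05],0,1],[[0,0,0.03],0,1],[[0,0,0.02],0,1],[[0,0,0.02],0,1],[[0,0,0.01],0,1],[[0,0,0],0,1],[[0,0,0],0,1]]'
```

```text
t: 39.15
eef_pos: [479.0, -247.3, 14.9]
tcp_rot: [3.141, -0.0, 0.228]
ft_force: [0.8, 1.2, -1.8]
opening: 0.248
grip_force: 30.0
```

```bash
python3 -m inch '[[[0,0,0.01],0,1],[[0,0,0.01],0,1],[[0,0,0.01],0,1],[[0,0,0.01],0,1],[[0,0,0.005],0,1],[[0,0,0.005],0,1],[[0,0,0.005],0,1],[[0,0,0],0,1],[[0,0,0],0,1],[[0,0,0],0,1]]'
```

```text
t: 40.4
eef_pos: [479.0, -247.3, 11.5]
tcp_rot: [3.141, -0.0, 0.228]
ft_force: [-0.9, 1.2, -1.1]
opening: 0.25
grip_force: 30.0
```

```bash
python3 -m inch '[[[0,0,0.004],0,1],[[0,0,0],0,0.3],[[0,0,0],0,0.2],[[0,0,0],0,0],[[0,0,0],0,-1],[[0,0,0],0,-1],[[0,0,0],0,-1],[[0,0,0],0,-1],[[0,0,0],0,-1],[[0,0,0],0,-1]]' && python3 -m inch '[[[0,0,-0.1],0,-1],[[0,0,-0.2],0,-1],[[0,0,-0.4],0,-1],[[0,0,-0.5],0,-1],[[0,0,-0.5],0,-1],[[0,0,-0.5],0,-1],[[0,0,-0.3],0,-1],[[0,0,0],0,-1],[[0,0,0],0,-1],[[0,0,0],0,-1]]'
python3 - <<'E'
from m import *
s=shot('scene')
cv2.imwrite('pics/c9.png',cv2.resize(s['pixels'][150:320,140:420,::-1],(800,486),interpolation=cv2.INTER_CUBIC))
E
```

```text
t: 41.65
eef_pos: [479.0, -247.3, 11.3]
tcp_rot: [3.141, -0.0, 0.228]
ft_force: [-0.2, -0.2, -0.3]
opening: 0.997
grip_force: 0.0
t: 42.9
eef_pos: [478.7, -247.1, 160.6]
tcp_rot: [-3.141, 0.001, 0.228]
ft_force: [-0.4, 0.4, 0.3]
opening: 1.0
grip_force: 0.0
```

View pics/c9.png

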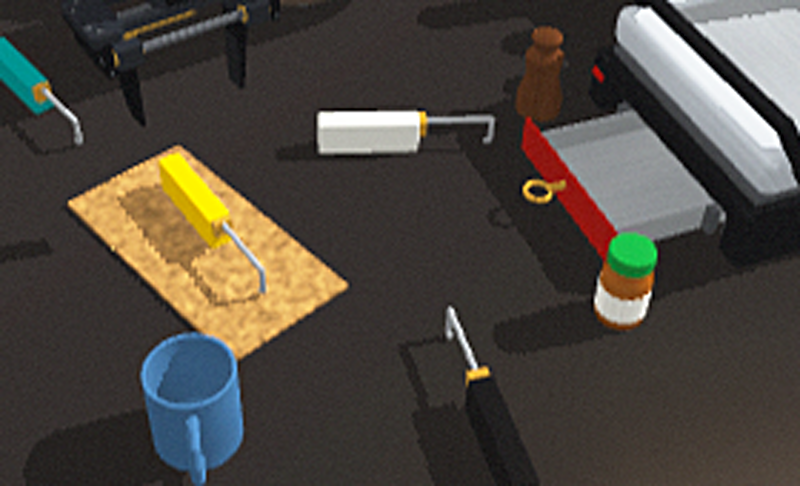

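The hook stands upright on the mat at (195,200). The tray is drawn out with its ring free at (540,190), and the jar, mill and mug are in place.

```bash
python3 -c "
from cell import env
print(env.job_done())"
```

```text
the job is handed in; nothing more can be done
None
```

The job is handed in, with no verdict returned: the tray came out about 102 mm to its stop (17.5 N measured pull, then held about half a second), the hook is unhooked and standing on its handle on the cork mat, and the spice jar, pepper mill and mug look unmoved in the last picture.

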